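# Hold a battery pack over the inspection camera

## Robot

A 7-joint arm with a two-finger parallel gripper is mounted at the origin on a cart in front of the work surface, level with it; the furniture and walls round the work are solid. World frame = base frame: x ahead of the robot, y to its left, z up, the work surface at z = 0. Lengths are in m, angles in rad, forces in N, time in s.
With the tool pointing down it reaches from about 0.425 to 0.875 m from the base axis. Payload 4.7 kg.
Tool frame: the origin (TCP) lies on the centre line of the jaws, within the pads' length; the fingertips stand 8 mm ahead of it and the grasp point (between the pads) lies 11 mm behind it; z points along the fingers, y is the direction in which the jaws open and shut (so a half turn about z gives the same grasp; the last joint's range is limited). The gripper opens to 87 mm and grips with 3 to 60 N. Pads are 19 mm wide; open, the fingers measure 117 mm over their backs; the gripper's body (75 mm by 190 mm) begins 51 mm behind the grasp point.
Start: joints at [1.234, 0.321, -0.07, 1.45, 0.023, 1.371, -0.057], TCP at [0.223, -0.61, 0.231] pointing down, gripper open.
Joint ranges: [-2.86, 2.86], [-0.3, 2.09], [-1.38, 1.24], [0.06, 2.45], [-1.56, 4.7], [0.09, 2.05], [-2.69, 2.69]. Speed limits (rad/s): [2.57, 2.57, 3.14, 3.14, 3.14, 3.14, 3.14].

## Interface

Orientations are given as a rotation vector (axis times angle).
In Python, from bench import status, optics, order gives the robot as it stands.
- The arm moves only by the tool step_arm, never from a script. Its argument "rows" is a list of rows, each a list of 3 entries, a list of its own where there are three numbers: the turn, a rotation vector about the tool's x, y, z in degrees, then the shift along the tool's x, y, z in mm, then the finger opening in mm, from 0 to 87. A call has 1 to 12 rows; each row shifts and turns the pose as measured when the row begins, along the tool's axes as they then stand; what a row does not reach is not made up. A row lasts 1/12 s, in which the tool goes at most 41.7 mm and 7.16 degrees, less where a joint would pass 70% of its speed; a pose out of reach is approached as far as the arm can. A call is refused whole if a number of a shift passes 41.7 or a number of a turn 7.16, either way. A call with a gripper value outside its range is refused whole. The fingers move at their own pace and stop on an object; "grip_force" is the grip in N (left out, the last holds). Time passes only in rows, so rows that do not move let the fingers close. It gives the time, the measured TCP pose, the force and the opening at its end, in the units of the state.
- status.get_state(): the state, without advancing time (a new reading comes with each control period).
- optics.get_image(name): name is "scene" or "top" or "wrist"; returns a dict with "frame" (480x640x3 uint8, red, green, blue), "range_z" (480x640 float32, m along the optical axis (not along the pixel's ray), 0 where there is no reading), "K" (3x3 intrinsics, pixels), "k1" (the pictures are not rectified: a ray, as slopes to the right and down, at radius r is drawn at 1 + k1 r^2 times it, then the intrinsics apply), "R" (3x3) and "t" (3): a world point X has camera coordinates R X + t. Camera axes: x right, y down, z forward; pixel columns grow to the right and rows downward; lengths in m; the calibration is good to about 2 mm. A picture is of the moment at which its call begins.
- order.close_job(): hands the job in, once; it reports no verdict.
The state is a dict: "time": time; "joint_positions": joint angles; "qd": joint speeds; "joint_torque": joint torques, N m; "position": TCP position; "tool_rot": TCP orientation; "ft_force": force on the tool from outside, world axes, zero at the start; "torque": the same for the moment, N m; "grip_width": opening from 0.0 (shut) to 1.0 (fully open).
Only numpy, scipy, OpenCV 4.12 (cv2) and the standard library are available. Lean on these libraries where they do the work, as an engineer would, in place of code of your own. Each camera call takes 0.05 s, during which the arm holds its last target.

## Task

First press the red spring pedal of the inspection camera down to its stop, which slides the orange shutter off the camera's window, and let the pedal spring back. Then pick up the blue and yellow battery pack, carry it upright over the parts bin and the camera's light shield, and stop with it hovering over the window, its underside about 15 mm above the glass, centred between the white corner marks with its long side along theirs. The pack must never touch the camera, the other things on the bench stay where they are, and the program finishes with the gripper still holding the pack there.

Things in the scene. Friction and masses are not known exactly. Their poses are not given: they have to be found in the camera images.
- battery_centre (a point): Centre of the loose blue battery pack with a yellow band, half-way up (24 mm above its underside). The solid block is 35 mm along its own x, 50 mm along its own y and 48 mm high, with two small tabs on top up to 54 mm (looks only). It stands upright on the bench, 70 to 165 g, yaw varies; its z axis points up. Grasp it across the 35 mm width.
- camera_station: Fixed grey upward-looking camera; origin on the bench right under the window's centre; z up, yaw varies. Housing x -50 to 50, y -130 to 75 mm, top at 40 mm; rails along y at x = +-42 mm, top at 46 mm. At its +y end a dark upright light-shield plate, 100 mm along x, y 71 to 75 mm, top 85 mm above the bench. On its -x side a low foot plate (to x = -150 mm) carries the red pedal.
- window (a point): Centre of the window on top of the camera, on the glass, 40 mm above the bench; axes as camera_station. White corner marks frame a 46 mm (x) by 62 mm (y) rectangle; the pack's 50 mm side belongs along y. The shutter, a flat orange plate 76 x 84 mm, upper face 4 mm above the glass (black ridge 7 mm), covers it when closed.
- pedal_pad (a point): Point on top of the red pedal's black rubber pad where it is to be pressed, 65 mm from the hinge; moves with the pedal. The pedal, 88 mm long and 58 mm wide, is hinged at camera_station x -58, y -35, z 18 mm about the station's y axis. At rest its free end (towards station -x) stands up 0.35 rad, this point 44 mm above the bench; at the stop it lies level, this point 22.5 mm above the bench.
- pedal (a joint): Pedal angle in rad: 0 at rest (up), grows as it is pressed, 0.35 at its stop. Its spring takes about 3 N at the pad to start moving and 12 N to reach the stop; it springs back when let go.
- shutter (a joint): Shutter position in m: about 0 closed over the window, grows as it slides along the station's -y, 0.08 at most. A full press of the pedal pushes it to about 0.077, where it stays when the pedal springs back.
- parts_bin: Loose open-fronted blue bin of small parts, 100 x 150 mm (own x, y) and 65 mm high, between pack and camera; origin under its centre. A bystander, leave alone.
- red_tape: Loose red tape roll, 56 mm across and 18 mm high, lying flat; origin under its centre. A bystander.
- bottle: Loose white squeeze bottle with red spout, 52 mm across, 150 mm tall; origin under its centre. A bystander.
- adapter: Loose black power adapter, 94 x 50 mm, 32 mm high; origin on its underside. A bystander.
Mind the look-alikes: they are no part of the job. What is shaped like the part that bears battery_centre but brown is not meant.

How it is judged:
By the outcome, as a careful person would: the job done as asked, in the order asked, and still so for the second after the job is handed in, while the arm keeps its last pose, push and grip.
It also fails if it takes over 50 s, if anything falls off the work surface, if the arm or the gripper's body presses on something with over 40 N, if the wrist force passes 120 N, or if a joint passes its speed limit or range.

## Working session

There is one attempt and no reset: what is moved stays moved. The work goes in short steps, Python scripts to look and compute and a tool call to move; the robot and the scene stay as the last step left them, time stands still between calls to the robot, and variables do not carry over. Pictures are saved under pics/ and viewed, and the job is handed in when it is done.

Besides the shell and the picture viewer there is one more tool, called after "Emit:" as a command line: name --argument value ..., lists and objects as JSON in quotes. step_arm: Moves the arm, as the interface text tells. Its arguments: {"type":"object","properties":{"rows":{"type":"array"},"grip_force":{"type":"number"}},"required":["rows"]}

```bash
mkdir -p pics; ls
python3 - <<'E'
from bench import status, optics
import cv2,pickle
print(status.get_state())
for n in ["scene","top","wrist"]:
    d=optics.get_image(n); pickle.dump(d,open(f"{n}0.pkl","wb"))
    cv2.imwrite(f"pics/{n}0.png",d["frame"][:,:,::-1]); print(n,d["K"],d["k1"],d["R"],d["t"])
E
```

```text
pics
{'time': 0.0, 'joint_positions': array([ 1.23411912,  0.32184018, -0.07007865,  1.45168891,  0.02262456,
        1.37077829, -0.05694589]), 'qd': array([ 2.89912764e-05, -1.04304755e-03, -5.08082427e-04, -1.39452721e-04,
       -2.56838262e-03, -5.38693923e-04, -6.91098835e-04]), 'joint_torque': array([ 9.75880430e-04, -4.91290784e+01, -4.03595427e-01, -3.12524736e+01,
       -6.41063601e-02,  4.37052338e-02,  1.71541378e-04]), 'position': array([ 0.22311497, -0.60993382,  0.22944331]), 'tool_rot': array([-3.09155717e+00, -5.47827654e-01,  7.18595656e-04]), 'ft_force': array([ 0.39839127, -0.20035751, -0.78626446]), 'torque': array([-0.03067653,  0.03449453, -0.00318126]), 'grip_width': 1.001848734307865}
scene [[557.08424899   0.         320.76235336]
 [  0.         557.08424899 236.11569892]
 [  0.           0.           1.        ]] -0.042762663070973865 [[-0.74238665 -0.66981775  0.01436145]
 [-0.51052669  0.5516967  -0.65954018]
 [ 0.43384856 -0.49696573 -0.7515321 ]] [0.46368139 0.30120667 1.1510567 ]
top [[517.72058603   0.         320.01088192]
 [  0.         517.72058603 241.65378254]
 [  0.           0.           1.        ]] -0.07760268057288049 [[-0.01495378 -0.99979493 -0.01365604]
 [-0.98797891  0.01687594 -0.15366482]
 [ 0.15386376  0.01119401 -0.98802866]] [0.0639901  0.57724073 1.01293268]
wrist [[369.24598671   0.         319.28598828]
 [  0.         369.24598671 242.60529694]
 [  0.           0.           1.        ]] -0.053386929624539774 [[ 0.34445721 -0.93880041 -0.00173544]
 [-0.90962026 -0.33420684  0.24677271]
 [-0.23225032 -0.08342405 -0.96907183]] [-0.64966435 -0.03204519  0.38928475]
```

View pics/scene0.png

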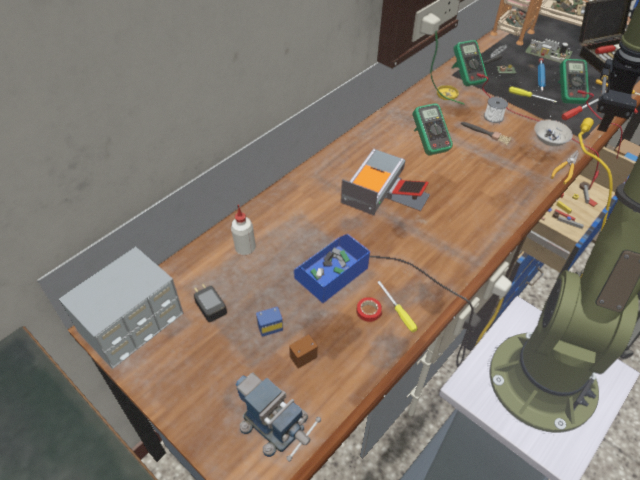

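View pics/top0.png

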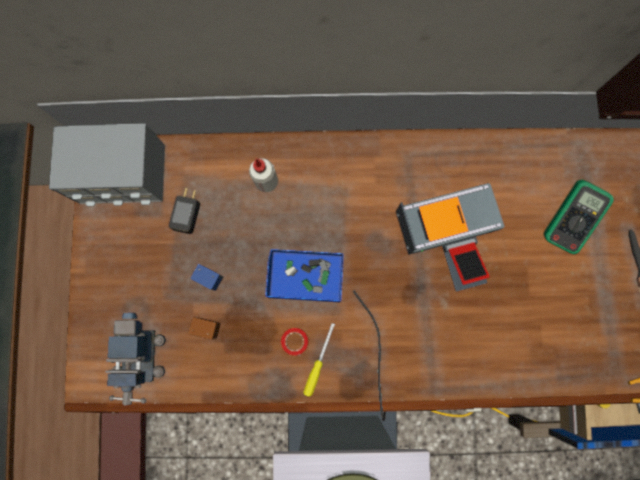

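View pics/wrist0.png

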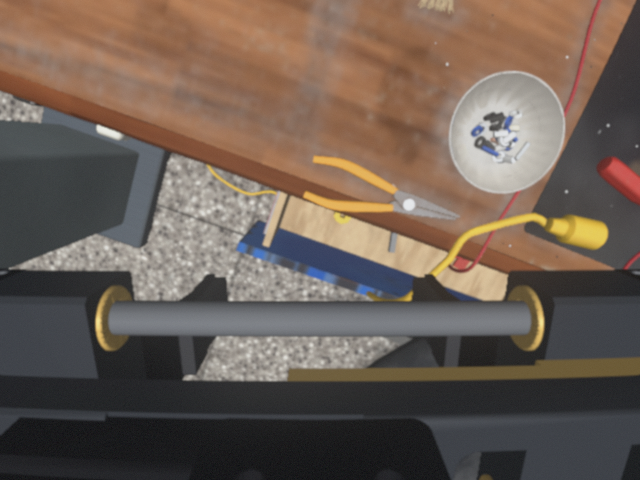

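```bash
cat > h.py <<'E'
import numpy as np,cv2,pickle
from scipy.spatial.transform import Rotation as Ro
def ray(d,u,v):
    K=d["K"];p=cv2.undistortPoints(np.array([[[u,v]]],float),K,np.array([d["k1"],0,0,0,0.]))[0,0]
    c=-d["R"].T@d["t"]; return c,d["R"].T@np.array([p[0],p[1],1])
def onz(d,u,v,z):
    c,r=ray(d,u,v); return c+r*(z-c[2])/r[2]
def bydepth(d,u,v):
    c,r=ray(d,u,v); return c+r*d["range_z"][int(round(v)),int(round(u))]
def proj(d,X):
    X=np.atleast_2d(X).astype(float)
    return cv2.projectPoints(X,cv2.Rodrigues(d["R"])[0],d["t"],d["K"],np.array([d["k1"],0,0,0,0.]))[0][:,0]
def crop(d,x0,y0,x1,y1,s,name):
    cv2.imwrite("pics/"+name,cv2.resize(d["frame"][y0:y1,x0:x1,::-1],None,fx=s,fy=s,interpolation=cv2.INTER_CUBIC))
E
python3 - <<'E'
from h import *
t=pickle.load(open("top0.pkl","rb"));s=pickle.load(open("scene0.pkl","rb"))
crop(t,390,170,510,300,4.6,"tcam.png")
crop(t,170,240,250,350,5,"tbat.png")
crop(s,330,140,440,220,7,"scam.png")
crop(s,240,290,340,380,6,"sbat.png")
E
```

```text
(no output)
```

View pics/tcam.png

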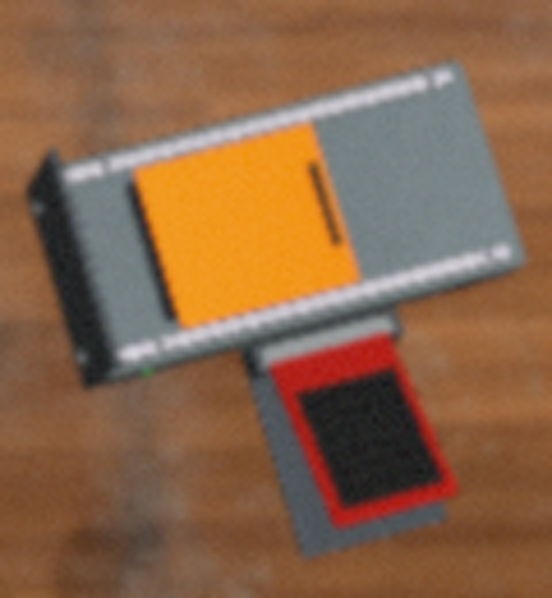

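View pics/tbat.png

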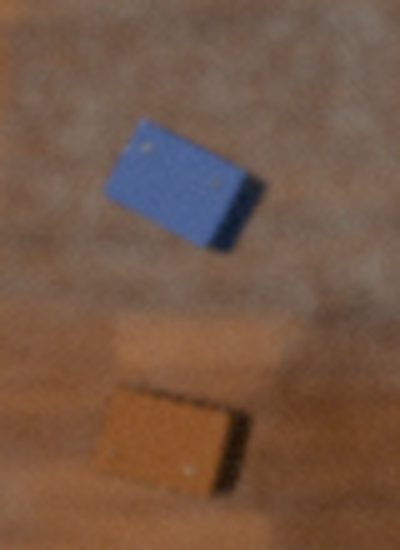

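View pics/sbat.png

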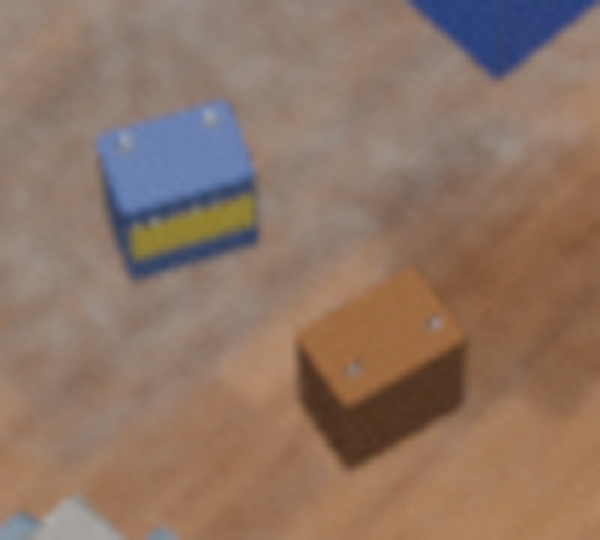

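View pics/scam.png

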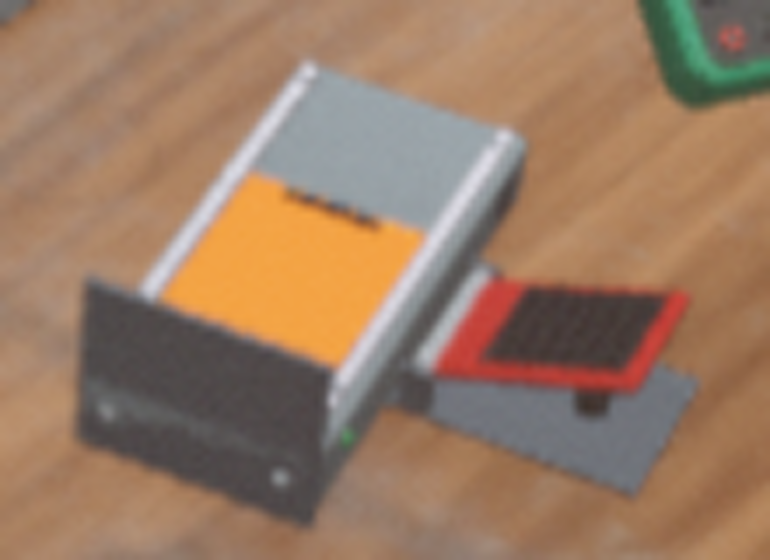

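```bash
cat > fit.py <<'E'
from h import *
from scipy.optimize import least_squares
t=pickle.load(open("top0.pkl","rb"));s=pickle.load(open("scene0.pkl","rb"))
f=lambda pts,o,k:(np.array(pts)+.5)/k-.5+np.array(o)
def W(p,M):
    c,q=np.cos(p[2]),np.sin(p[2]);M=np.array(M,float)/1000
    return np.c_[p[0]+c*M[:,0]-q*M[:,1],p[1]+q*M[:,0]+c*M[:,1],M[:,2]]
def fit(obs,p0):
    fun=lambda p:np.concatenate([(proj(d,W(p,M))-px).ravel() for d,M,px in obs])
    r=least_squares(fun,p0,loss="soft_l1"); print(r.x,np.round(r.fun.reshape(-1,2),1).tolist());return r.x
# pack
tp=f([(143,120),(247,172),(208,247),(105,192)],(170,240),5)
sp=f([(98,136),(228,101),(255,180),(125,213),(135,278),(257,242)],(240,290),6)
c=np.mean([onz(t,*p,.048) for p in tp],0);print("pack c top",c, "scene",np.mean([onz(s,*p,.048) for p in sp[:4]],0))
e=onz(t,*tp[1],.048)-onz(t,*tp[0],.048);print(np.linalg.norm(e)); yaw=np.arctan2(e[1],e[0])+np.pi/2
# own y along -e ; x = e rotated +90
M={'00':(17.5,25),'01':(17.5,-25),'11':(-17.5,-25),'10':(-17.5,25)}
a=[(17.5,25,48),(17.5,-25,48),(-17.5,-25,48),(-17.5,25,48)]
# scene order via projection
P=proj(s,W([c[0],c[1],yaw],a)); print(P,sp)
from scipy.spatial.distance import cdist
idx=cdist(sp[:4],P).argmin(1);print(idx)
sm=[a[i] for i in idx]; sm+= [(sm[3][0],sm[3][1],0),(sm[2][0],sm[2][1],0)]
pk=fit([(t,a,tp),(s,sm,sp)],[c[0],c[1],yaw]); fit([(t,a,tp)],pk); fit([(s,sm,sp)],pk)
# station
tm=[(50,-130,40),(-50,-130,40),(38,42,44),(38,-42,44),(-38,-42,44),(-38,42,44)]
tp=f([(460,63),(524,260),(133,172),(313,122),(360,280),(182,328)],(390,170),4.6)
sm=[(50,75,85),(-50,75,85),(50,75,0),(-50,75,0),(38,-42,44),(-38,-42,44)]
sp=f([(90,280),(335,373),(78,437),(308,525),(250,172),(424,232)],(330,140),7)
w0=onz(t,447,218,.044)
st=fit([(t,tm,tp),(s,sm,sp)],[w0[0],w0[1],.2]); fit([(t,tm,tp)],st); fit([(s,sm,sp)],st)
print("window",W(st,[(0,0,40)]),"pad",W(st,[(-58-65*np.cos(.35),-35,44)]),"shield ctr",W(st,[(0,73,85)]))
for n,u,v in[("bin",305,276),("bottle",261,165),("shield",403,228),("tape",294,341)]: print(n,bydepth(t,u,v))
print("bin corners",[np.round(onz(t,*q,.065),3).tolist() for q in [(268,251),(342,252),(342,301),(268,298)]])
E
python3 fit.py
```

```text
pack c top [0.51086463 0.28997229 0.048     ] scene [0.5104812  0.29282875 0.048     ]
0.048354342459955686
[[256.28911561 311.82259334]
 [278.39349637 305.08241673]
 [283.52102049 317.86811259]
 [261.07001927 324.85812   ]] [[255.91666667 312.25      ]
 [277.58333333 306.41666667]
 [282.08333333 319.58333333]
 [260.41666667 325.08333333]
 [262.08333333 335.91666667]
 [282.41666667 329.91666667]]
[0 1 2 3]
[ 0.51125902  0.29109017 -0.4895156 ] [[-0.5, -0.9], [-0.0, -0.1], [-0.5, 0.3], [-1.2, -0.0], [-0.0, -0.4], [0.5, -1.0], [0.9, -1.3], [-0.1, -0.1], [-0.2, 0.9], [1.3, 0.4]]
[ 0.5109113   0.29000328 -0.48047948] [[-0.1, -0.6], [0.5, -0.1], [0.2, 0.4], [-0.6, 0.3]]
[ 0.51131566  0.29209277 -0.49769402] [[-0.4, -0.3], [0.3, -0.7], [0.5, -0.9], [-0.5, 0.1], [-0.7, 1.1], [1.0, 0.7]]
[ 0.62209057 -0.19690082  0.24185386] [[3.5, -2.3], [4.2, 0.1], [-1.5, -0.7], [-2.0, 0.1], [-1.4, 0.6], [-1.7, 0.5], [-0.0, -2.0], [0.6, -2.0], [0.3, -1.0], [1.5, -0.4], [-0.4, 0.5], [0.3, 1.1]]
[ 0.62179264 -0.19911637  0.2453804 ] [[4.4, -2.3], [5.3, 0.0], [-0.5, -0.5], [-1.1, 0.2], [-0.3, 0.6], [-0.5, 0.7]]
[ 0.62095754 -0.19421812  0.23824314] [[-0.4, -1.3], [0.2, -1.3], [-0.1, -0.3], [1.1, 0.4], [-0.6, 1.1], [0.1, 1.8]]
window [[ 0.62209057 -0.19690082  0.04      ]] pad [[ 0.51487909 -0.25939721  0.044     ]] shield ctr [[ 0.60460686 -0.12602544  0.085     ]]
bin [ 0.5126381   0.08817149 -0.00310911]
bottle [0.71987297 0.16675647 0.11966504]
shield [ 0.60537708 -0.1174144   0.03535136]
tape [0.37733188 0.11232234 0.00134334]
bin corners [[0.558, 0.159, 0.065], [0.553, 0.011, 0.065], [0.456, 0.013, 0.065], [0.464, 0.159, 0.065]]
```

```bash
cat > go.py <<'E'
from h import *
from bench import status
import sys
def go(x,y,z,jaw_deg=None,show=True,step=40):
    """world target -> tool-frame rows; jaw_deg: world heading of tool y (mod 180)"""
    st=status.get_state();p=np.array(st["position"]);R=Ro.from_rotvec(st["tool_rot"]);
    d=np.array([x,y,z])-p
    if jaw_deg is None: Rt=R
    else:
        cands=[]
        for a in (jaw_deg,jaw_deg+180):
            a=np.radians(a);ty=np.array([np.cos(a),np.sin(a),0]);tz=np.array([0,0,-1.]);tx=np.cross(ty,tz)
            cands.append(Ro.from_matrix(np.c_[tx,ty,tz]))
        Rt=min(cands,key=lambda q:(R.inv()*q).magnitude())
    rv=(R.inv()*Rt).as_rotvec()
    n=int(max(np.ceil(np.linalg.norm(d)*1000/step),np.ceil(np.degrees(np.linalg.norm(rv))/7),1))
    print("t",round(float(st["time"]),2),"pos",np.round(p,4),"F",np.round(st["ft_force"],1),"g",round(float(st["grip_width"]),3),"jawnow",np.round(np.degrees(np.arctan2(*R.as_matrix()[1::-1,1])),1),"tilt",np.round(R.as_matrix()[:,2],3))
    print("n",n,"turn",np.round(np.degrees(rv)/n,2),"total tool shift mm",np.round(R.inv().apply(d)*1000,1))
    for i in range(n):
        Rc=R*Ro.from_rotvec(rv*i/n); print(np.round(Rc.inv().apply(d/n)*1000,1).tolist(),end=" ")
    print()
if __name__=="__main__":
    a=[float(v) for v in sys.argv[1:]]; go(*a)
E
python3 - <<'E'
from h import *
t=pickle.load(open("top0.pkl","rb"));s=pickle.load(open("scene0.pkl","rb"))
print(onz(t,470.8,265.6,.044), onz(s,330+580/7,140+330/7,.044))
E
python3 go.py .514 -.259 .14 -76
```

```text
[ 0.52375807 -0.2516078   0.044     ] [ 0.52030448 -0.24581709  0.044     ]
t 0.15 pos [ 0.2232 -0.61    0.2297] F [ 0.3 -0.3 -0.1] g 0.999 jawnow -69.9 tilt [-0.001  0.001 -1.   ]
n 12 turn [-0.01  0.    0.51] total tool shift mm [ 393.7 -229.6   90. ]
[32.8, -19.1, 7.5] [32.6, -19.4, 7.5] [32.5, -19.7, 7.5] [32.3, -20.0, 7.5] [32.1, -20.3, 7.5] [31.9, -20.6, 7.5] [31.7, -20.9, 7.5] [31.6, -21.1, 7.5] [31.4, -21.4, 7.5] [31.2, -21.7, 7.5] [31.0, -22.0, 7.5] [30.8, -22.2, 7.5]
```

Emit:
step_arm --rows '[[[0, 0, 0.5], [33, -19, 7.5], 0], [[0, 0, 0.5], [33, -19, 7.5], 0], [[0, 0, 0.5], [33, -19.5, 7.5], 0], [[0, 0, 0.5], [33, -20, 7.5], 0], [[0, 0, 0.5], [32.5, -20, 7.5], 0], [[0, 0, 0.5], [32.5, -20, 7.5], 0], [[0, 0, 0.5], [32, -21, 7.5], 0], [[0, 0, 0.5], [32, -21, 7.5], 0], [[0, 0, 0.5], [31.5, -21, 7.5], 0], [[0, 0, 0.5], [31, -21.5, 7.5], 0], [[0, 0, 0.5], [31, -22, 7.5], 0], [[0, 0, 0.5], [31, -22, 7.5], 0]]'

```text
time: 1.15
position: [0.5213, -0.2589, 0.1311]
tool_rot: [3.119, 0.339, -0.012]
ft_force: [0.2, -0.4, 0.3]
grip_width: 0.175
```

```bash
python3 go.py .520 -.254 .14 -76
python3 - <<'E'
from h import *
from bench import optics
d=optics.get_image("wrist"); pickle.dump(d,open("wrist1.pkl","wb")); cv2.imwrite("pics/wrist1.png",d["frame"][:,:,::-1])
E
```

```text
t 1.15 pos [ 0.5213 -0.2589  0.1311] F [ 0.2 -0.4  0.3] g 0.175 jawnow -77.6 tilt [-0.007 -0.005 -1.   ]
n 1 turn [ 0.17  0.48 -1.6 ] total tool shift mm [-0.3 -5.  -8.9]
[-0.3, -5.0, -8.9]
```

View pics/wrist1.png

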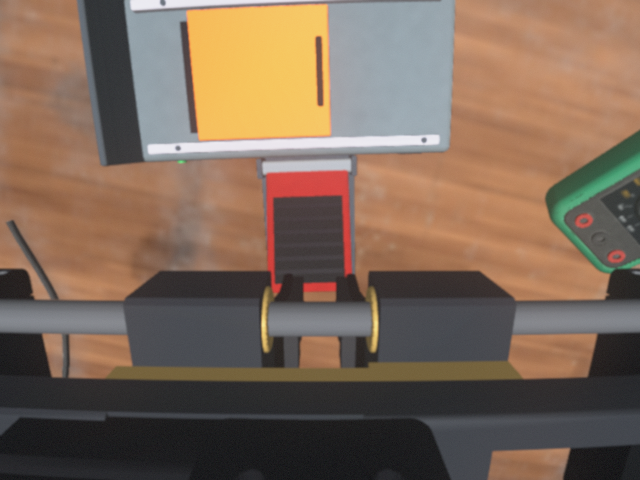

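Run:
```python
from h import *
d=pickle.load(open("wrist1.pkl","rb"))
for n,u,v in [("hous -50,-130",447,148),("shut 38?42",199,138),("-38,-42",328,133),("shutter +38,-42",326,8),("shield in top",104,120),("shield inner",140,120),("pad c",308,235),("pad near top-left",275,198),("pad top right",341,198),("red TL",267,171),("red TR",349,171),("hinge",308,165)]:
    p=bydepth(d,u,v); print(n,np.round(p,4))
print(np.round(onz(d,449,151,.04),4),np.round(onz(d,197,140,.044),4),np.round(onz(d,330,135,.044),4))
r=d["range_z"]; print(r[60,80:460:6].round(3))
```

```text
hous -50,-130 [ 0.6039 -0.3275  0.0377]
shut 38?42 [ 0.5754 -0.1699  0.0438]
-38,-42 [ 0.5956 -0.2491  0.0446]
shutter +38,-42 [ 0.6651 -0.2322  0.0449]
shield in top [ 0.576  -0.1285  0.0796]
shield inner [ 0.5786 -0.1295  0.0399]
pad c [ 0.5275 -0.2507  0.0401]
pad near top-left [ 0.5458 -0.223   0.0293]
pad top right [ 0.5558 -0.2677  0.0305]
red TL [ 0.5622 -0.2134  0.0221]
red TR [ 0.5745 -0.2696  0.0217]
hinge [ 0.5724 -0.2407  0.023 ]
[ 0.6022 -0.3285  0.04  ] [ 0.574  -0.1689  0.044 ] [ 0.5948 -0.2506  0.044 ]
[0.26  0.182 0.182 0.    0.194 0.199 0.206 0.212 0.219 0.223 0.223 0.223
 0.223 0.221 0.223 0.223 0.223 0.223 0.223 0.22  0.218 0.218 0.219 0.221
 0.219 0.22  0.22  0.219 0.22  0.219 0.219 0.22  0.22  0.22  0.22  0.22
 0.22  0.22  0.22  0.22  0.217 0.221 0.223 0.224 0.224 0.    0.224 0.223
 0.224 0.224 0.223 0.225 0.224 0.225 0.224 0.224 0.224 0.223 0.224 0.223
 0.224 0.223 0.224 0.261]
```

```bash
python3 go.py .511 -.255 .06 -76
```

```text
t 1.2 pos [ 0.5268 -0.2487  0.1296] F [4.4 6.8 0. ] g 0.123 jawnow -77.0 tilt [-0.004  0.002 -1.   ]
n 2 turn [-0.09  0.11 -0.49] total tool shift mm [-16.5   2.8  69.7]
[-8.3, 1.4, 34.8] [-8.3, 1.3, 34.8]
```

Emit:
step_arm --rows '[[[0, 0, -0.5], [-8, 1.5, 20], 0], [[0, 0, -0.5], [-8, 1, 24], 0], [[0, 0, 0], [0, 0, 22], 0], [[0, 0, 0], [0, 0, 0], 0]]'

```text
time: 1.53
position: [0.5159, -0.2466, 0.0614]
tool_rot: [-3.11, -0.408, 0.002]
ft_force: [-0.9, 0.9, -0.6]
grip_width: 0.003
```

```bash
python3 go.py .510 -.255 .03 -76
```

```text
t 1.53 pos [ 0.5159 -0.2466  0.0614] F [-0.9  0.9 -0.6] g 0.003 jawnow -75.1 tilt [-0.002  0.005 -1.   ]
n 1 turn [-0.31  0.02  0.94] total tool shift mm [-7.9  6.7 31.3]
[-7.9, 6.7, 31.3]
```

Emit:
step_arm --rows '[[[0, 0, 0.5], [-7, 6, 0], 0], [[0, 0, 0.3], [0, 1, 8], 0], [[0, 0, 0], [0, 0, 8], 0], [[0, 0, 0], [0, 0, 0], 0]]'

```text
time: 1.87
position: [0.5111, -0.2571, 0.0478]
tool_rot: [-3.114, -0.38, -0.0]
ft_force: [-0.4, 2.9, 3.0]
grip_width: 0.005
```

```bash
python3 go.py .510 -.255 .03 -76
```

```text
t 1.87 pos [ 0.5111 -0.2571  0.0478] F [-0.4  2.9  3. ] g 0.005 jawnow -76.1 tilt [-0.     0.005 -1.   ]
n 1 turn [-0.27 -0.05 -0.07] total tool shift mm [-0.6 -2.2 17.8]
[-0.6, -2.2, 17.8]
```

Contact (≈3 N). Press further in small steps.

Emit:
step_arm --rows '[[[0, 0, 0], [0, -1, 6], 0], [[0, 0, 0], [0, -1, 6], 0], [[0, 0, 0], [0, 0, 6], 0], [[0, 0, 0], [0, 0, 3], 0]]'

```text
time: 2.2
position: [0.5106, -0.2582, 0.0339]
tool_rot: [-3.118, -0.374, 0.001]
ft_force: [-4.4, 3.2, 9.9]
grip_width: 0.003
```

```bash
python3 go.py .510 -.255 .03 -76
```

```text
t 2.2 pos [ 0.5106 -0.2582  0.0339] F [-4.4  3.2  9.9] g 0.003 jawnow -76.3 tilt [-0.001  0.001 -1.   ]
n 1 turn [-0.05  0.02 -0.3 ] total tool shift mm [ 0.2 -3.3  3.9]
[0.2, -3.3, 3.9]
```

Emit:
step_arm --rows '[[[0, 0, 0], [0, 0, 4], 0], [[0, 0, 0], [0, 0, 4], 0], [[0, 0, 0], [0, 0, 4], 0]]'

```text
time: 2.45
position: [0.5103, -0.2583, 0.0288]
tool_rot: [-3.119, -0.372, 0.004]
ft_force: [-11.8, 5.9, 32.0]
grip_width: 0.004
```

```bash
python3 go.py .510 -.255 .03 -76
```

```text
t 2.45 pos [ 0.5103 -0.2583  0.0288] F [-11.8   5.9  32. ] g 0.004 jawnow -76.4 tilt [-0.003  0.    -1.   ]
n 1 turn [-0.06  0.15 -0.41] total tool shift mm [ 0.5 -3.3 -1.2]
[0.5, -3.3, -1.2]
```

Run:
```python
from h import *
from bench import optics
d=optics.get_image("top"); crop(d,390,170,510,300,4.6,"t2.png")
```

```text
(no output)
```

View pics/t2.png

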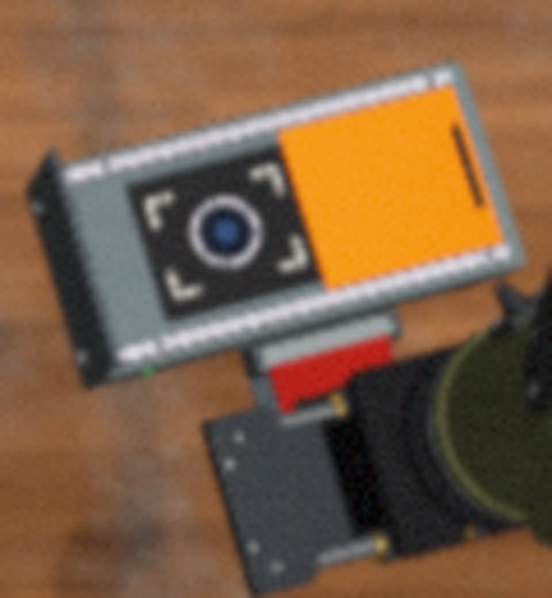

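Emit:
step_arm --rows '[[[0, 0, 0], [0, 0, -8], 0], [[0, 0, 0], [0, 0, -12], 0], [[0, 0, 0], [0, 0, -30], 0], [[0, 0, 0], [0, 0, -30], 0], [[0, 0, 0], [0, 0, -30], 20], [[0, 0, 0], [0, 0, -25], 60]]'

```text
time: 3.0
position: [0.5108, -0.2589, 0.1715]
tool_rot: [-3.12, -0.37, 0.002]
ft_force: [0.7, -0.1, 0.0]
grip_width: 0.086
```

```bash
python3 go.py .511 .290 .17 -28
python3 - <<'E'
from h import *
from bench import optics
for n in("wrist","scene","top"):
    d=optics.get_image(n); pickle.dump(d,open(n+"3.pkl","wb")); cv2.imwrite("pics/%s3.png"%n,d["frame"][:,:,::-1])
    if n=="scene": crop(d,330,140,440,220,7,"scam3.png")
    if n=="top": crop(d,390,170,510,300,4.6,"tcam3.png")
E
```

```text
t 3.0 pos [ 0.5108 -0.2589  0.1715] F [ 0.7 -0.1  0. ] g 0.086 jawnow -76.5 tilt [-0.001  0.    -1.   ]
n 14 turn [-0.    0.   -3.46] total tool shift mm [ 128.6 -533.6    1.5]
[9.2, -38.1, 0.1] [11.5, -37.5, 0.1] [13.7, -36.7, 0.1] [15.9, -35.8, 0.1] [18.0, -34.8, 0.1] [20.1, -33.7, 0.1] [22.1, -32.4, 0.1] [24.0, -31.0, 0.1] [25.9, -29.5, 0.1] [27.6, -27.9, 0.1] [29.2, -26.1, 0.1] [30.7, -24.3, 0.1] [32.2, -22.4, 0.1] [33.5, -20.5, 0.1]
```

View pics/wrist3.png

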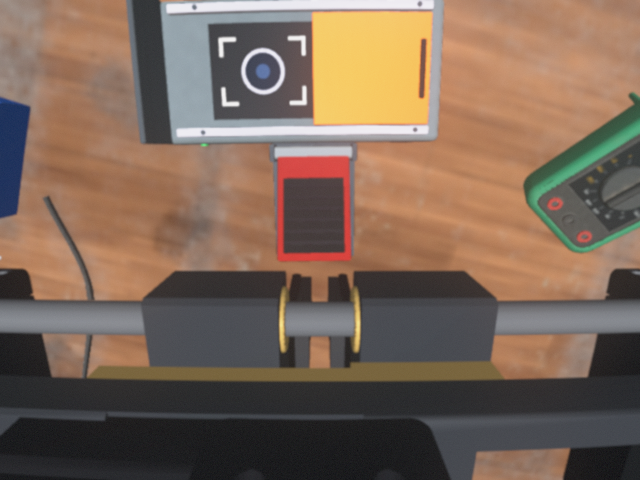

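View pics/scam3.png

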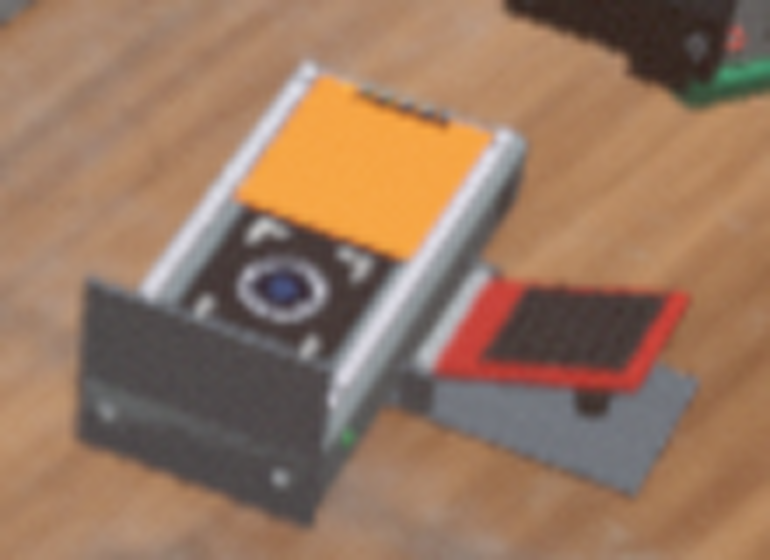

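View pics/tcam3.png

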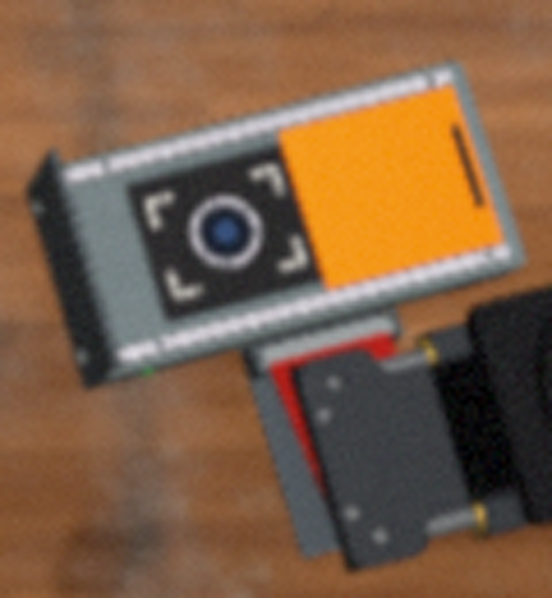

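Run:
```python
from h import *
d=pickle.load(open("wrist3.pkl","rb"));t=pickle.load(open("top3.pkl","rb"));s=pickle.load(open("scene3.pkl","rb"))
crop(d,200,20,320,120,6,"wm.png")
g=lambda p:(np.array(p)+.5)/4.6-.5+np.array([390,170])
def rep(n,P):
    P=np.array(P);print(n,P.mean(0).round(4),"yaw(from y sides)",[round(float(np.degrees(np.arctan2(-e[0],e[1]))),1) for e in(P[0]-P[1],P[3]-P[2])],"len",[round(float(np.linalg.norm(e)),4) for e in (P[0]-P[1],P[1]-P[2])])
rep("wrist",[onz(d,*p,.04) for p in[(219,37),(306,36),(306,104),(221,105)]])
rep("top",[onz(t,*g(p),.04) for p in[(145,196),(275,163),(306,266),(175,302)]])
print("lens",onz(d,263,71,.04),onz(t,*g((226,231)),.04),onz(s,330+284/7,140+288/7,.04))
```

```text
wrist [ 0.6189 -0.1916  0.04  ] yaw(from y sides) [13.7, 13.9] len [0.0621, 0.0463]
top [ 0.6202 -0.1913  0.04  ] yaw(from y sides) [13.5, 14.4] len [0.0614, 0.0489]
lens [ 0.61878486 -0.19168227  0.04      ] [ 0.62048753 -0.19155323  0.04      ] [ 0.61890253 -0.19115636  0.04      ]
```

View pics/wm.png

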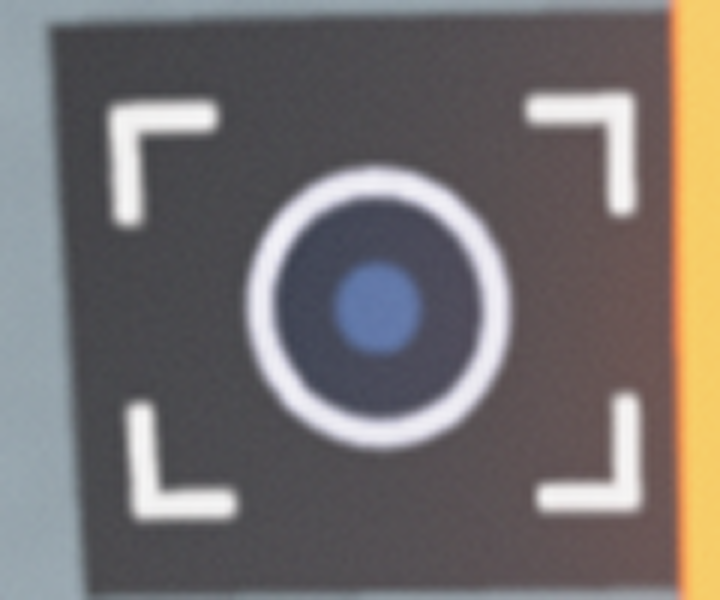

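Emit:
step_arm --rows '[[[0, 0, -3.5], [9, -38, 0], 58], [[0, 0, -3.5], [11.5, -37.5, 0], 58], [[0, 0, -3.5], [13.5, -36.5, 0], 58], [[0, 0, -3.5], [16, -36, 0], 58], [[0, 0, -3.5], [18, -35, 0], 58], [[0, 0, -3.5], [20, -33.5, 0], 58], [[0, 0, -3.5], [22, -32.5, 0], 58], [[0, 0, -3.5], [24, -31, 0], 58], [[0, 0, -3.5], [26, -29.5, 0], 58], [[0, 0, -3.5], [27.5, -28, 0], 58], [[0, 0, -3.5], [29, -26, 0], 58], [[0, 0, -3.5], [30, -24, 0], 58]]'

```text
time: 4.15
position: [0.502, 0.2099, 0.1594]
tool_rot: [2.77, 1.466, -0.02]
ft_force: [0.8, 0.1, 0.7]
grip_width: 0.667
```

```bash
python3 go.py .511 .290 .17 -28
python3 - <<'E'
from h import *
from bench import optics
for n in("wrist",):
    d=optics.get_image(n); pickle.dump(d,open(n+"4.pkl","wb")); cv2.imwrite("pics/%s4.png"%n,d["frame"][:,:,::-1])
E
```

```text
t 4.15 pos [0.502  0.2099 0.1594] F [0.8 0.1 0.7] g 0.667 jawnow -34.2 tilt [-0.007 -0.013 -1.   ]
n 3 turn [ 0.01  0.29 -2.08] total tool shift mm [ 71.1 -37.6 -11.8]
[23.7, -12.5, -3.9] [24.2, -11.7, -3.8] [24.6, -10.8, -3.7]
```

View pics/wrist4.png

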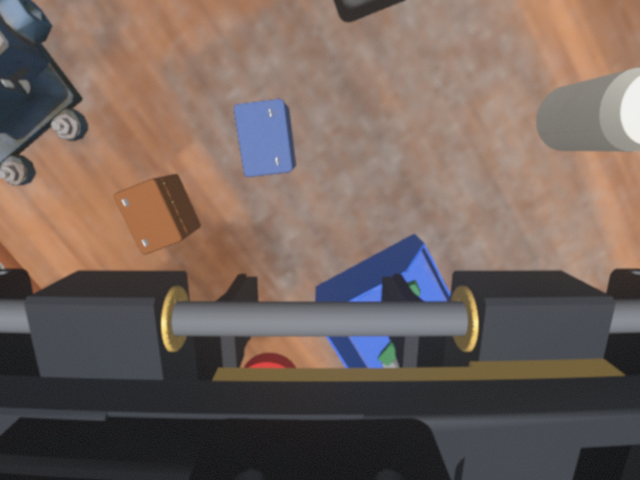

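Run:
```python
from h import *
d=pickle.load(open("wrist4.pkl","rb"));crop(d,215,80,315,190,5,"wb.png")
```

```text
(no output)
```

View pics/wb.png

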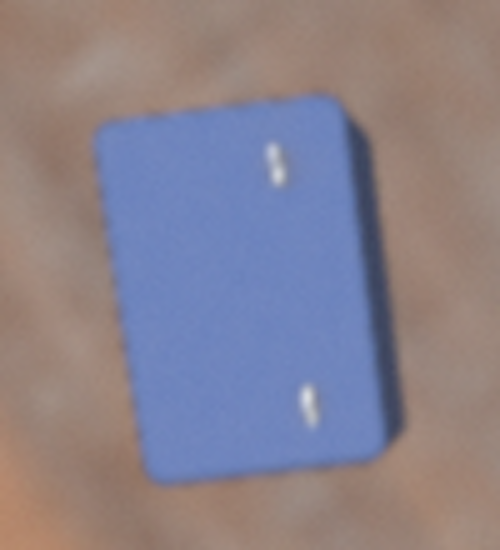

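```bash
python3 - <<'E'
from h import *
d=pickle.load(open("wrist4.pkl","rb"))
P=np.array([onz(d,*((np.array(p)+.5)/5-.5+np.array([215,80])),.048) for p in[(95,123),(344,92),(388,462),(145,487)]])
print(P.round(4),P.mean(0))
for e in(P[1]-P[0],P[2]-P[3],P[2]-P[1],P[3]-P[0]): print(np.linalg.norm(e).round(4),np.degrees(np.arctan2(e[1],e[0])).round(1))
E
python3 go.py .511 .2905 .12 -27.7
```

```text
[[0.5063 0.3205 0.048 ]
 [0.5366 0.3046 0.048 ]
 [0.5129 0.2606 0.048 ]
 [0.4823 0.2772 0.048 ]] [0.50955    0.29073877 0.048     ]
0.0343 -27.8
0.0348 -28.6
0.0499 -118.3
0.0495 -119.0
t 4.2 pos [0.4997 0.2203 0.1597] F [-0.8  7.4  1. ] g 0.664 jawnow -33.5 tilt [-0.007 -0.005 -1.   ]
n 3 turn [-0.07  0.15 -1.92] total tool shift mm [ 65.1 -29.1  39.2]
[21.7, -9.7, 13.1] [22.0, -9.0, 13.1] [22.2, -8.3, 13.2]
```

Emit:
step_arm --rows '[[[0, 0.3, -1.8], [22, -10, 12], 58], [[0, 0, -1.8], [22, -9, 13], 58], [[0, 0, -1.5], [19, -8, 13], 58], [[0, 0, 0], [0, 0, 0], 58]]'

```text
time: 4.53
position: [0.5073, 0.2938, 0.1174]
tool_rot: [-2.686, -1.622, 0.01]
ft_force: [-1.0, -0.6, -0.2]
grip_width: 0.667
```

```bash
python3 go.py .5098 .2906 .07 -28.4
```

```text
t 4.53 pos [0.5073 0.2938 0.1174] F [-1.  -0.6 -0.2] g 0.667 jawnow -27.8 tilt [-0.007  0.    -1.   ]
n 2 turn [-0.18  0.1   0.32] total tool shift mm [-1.5  4.  47.4]
[-0.7, 2.0, 23.7] [-0.8, 1.9, 23.7]
```

Emit:
step_arm --rows '[[[-0.3, 0.2, 0.5], [-1.5, 4, 16], 58], [[0, 0, 0], [0, 0, 18], 58], [[0, 0, 0], [0, 0, 14], 58], [[0, 0, 0], [0, 0, 0], 58]]'

```text
time: 4.87
position: [0.5084, 0.2889, 0.0645]
tool_rot: [-2.695, -1.612, 0.009]
ft_force: [-1.2, -0.7, -0.9]
grip_width: 0.661
```

```bash
python3 go.py .5098 .2906 .017 -28.4
```

```text
t 4.87 pos [0.5084 0.2889 0.0645] F [-1.2 -0.7 -0.9] g 0.661 jawnow -28.2 tilt [-0.006 -0.002 -1.   ]
n 2 turn [-0.12  0.12  0.09] total tool shift mm [ 2.3  0.7 47.5]
[1.2, 0.3, 23.7] [1.1, 0.3, 23.7]
```

Emit:
step_arm --rows '[[[-0.2, 0.2, 0], [2, 0.5, 16], 58], [[0, 0, 0], [0, 0, 16], 58], [[0, 0, 0], [0, 0, 13], 58], [[0, 0, 0], [0, 0, 0], 58]]'

```text
time: 5.2
position: [0.5107, 0.2864, 0.0182]
tool_rot: [2.698, 1.606, -0.004]
ft_force: [0.0, -0.4, -0.4]
grip_width: 0.665
```

```bash
python3 go.py .5098 .2906 .017 -28.4
python3 - <<'E'
from h import *
from bench import optics
d=optics.get_image("wrist"); cv2.imwrite("pics/wrist5.png",d["frame"][:,:,::-1])
E
```

```text
t 5.2 pos [0.5107 0.2864 0.0182] F [ 0.  -0.4 -0.4] g 0.665 jawnow -28.5 tilt [-0.001 -0.003 -1.   ]
n 1 turn [ 0.01  0.18 -0.09] total tool shift mm [ 3.3 -2.8  1.2]
[3.3, -2.8, 1.2]
```

View pics/wrist5.png

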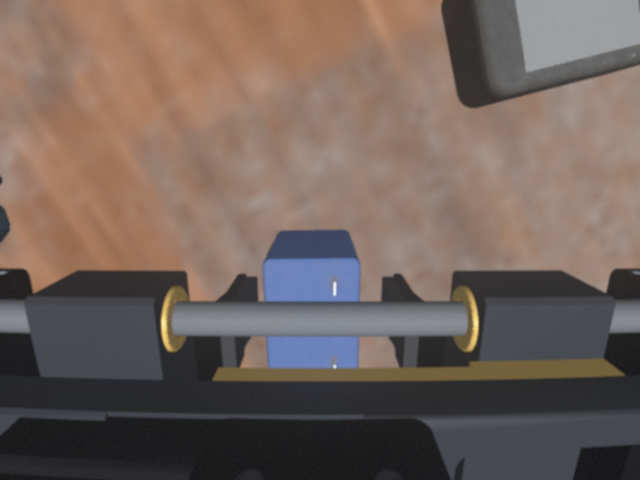

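Emit:
step_arm --rows '[[[0, 0, 0], [3, -2.5, 1], 58], [[0, 0, 0], [0.5, 0, 0], 58], [[0, 0, 0], [0, 0, 0], 28], [[0, 0, 0], [0, 0, 0], 28], [[0, 0, 0], [0, 0, 0], 28], [[0, 0, 0], [0, 0, 0], 28], [[0, 0, 0], [0, 0, 0], 28]]' --grip_force 25

```text
time: 5.83
position: [0.5135, 0.293, 0.0232]
tool_rot: [2.698, 1.604, 0.009]
ft_force: [0.1, -1.1, -0.7]
grip_width: 0.399
```

```bash
python3 go.py .5098 .2906 .017 -28.4
```

```text
t 5.83 pos [0.5135 0.293  0.0232] F [ 0.1 -1.1 -0.7] g 0.399 jawnow -28.5 tilt [ 0.006  0.001 -1.   ]
n 1 turn [ 0.3  -0.2  -0.12] total tool shift mm [-3.9 -2.2  6.2]
[-3.9, -2.2, 6.2]
```

Emit:
step_arm --rows '[[[0, 0, 0], [0, 0, -6], 28], [[0, 0, 0], [0, 0, -12], 28], [[0, 0, 0], [0, 0, -20], 28], [[0, 0, 0], [0, 0, -20], 28], [[0, 0, 0], [0, 0, -20], 28], [[0, 0, 0], [0, 0, -20], 28], [[0, 0, 0], [0, 0, -12], 28], [[0, 0, 0], [0, 0, -6], 28], [[0, 0, 0], [0, 0, 0], 28]]'

```text
time: 6.58
position: [0.5111, 0.2923, 0.1483]
tool_rot: [2.697, 1.606, 0.005]
ft_force: [0.5, 0.4, -1.4]
grip_width: 0.399
```

```bash
python3 go.py .6192 -.1915 .155 13.9
python3 - <<'E'
from h import *
from bench import optics
for n in("wrist","scene"):
    d=optics.get_image(n); pickle.dump(d,open(n+"6.pkl","wb")); cv2.imwrite("pics/%s6.png"%n,d["frame"][:,:,::-1])
E
```

```text
t 6.58 pos [0.5111 0.2923 0.1483] F [ 0.5  0.4 -1.4] g 0.399 jawnow -28.4 tilt [ 0.004 -0.001 -1.   ]
n 13 turn [ 0.02  0.   -3.26] total tool shift mm [-373.9  325.5   -5.8]
[-28.8, 25.0, -0.4] [-30.1, 23.4, -0.5] [-31.4, 21.6, -0.5] [-32.6, 19.8, -0.5] [-33.7, 17.9, -0.5] [-34.6, 16.0, -0.5] [-35.5, 14.0, -0.5] [-36.2, 11.9, -0.5] [-36.8, 9.9, -0.5] [-37.3, 7.7, -0.5] [-37.7, 5.6, -0.5] [-38.0, 3.5, -0.5] [-38.1, 1.3, -0.5]
```

View pics/wrist6.png

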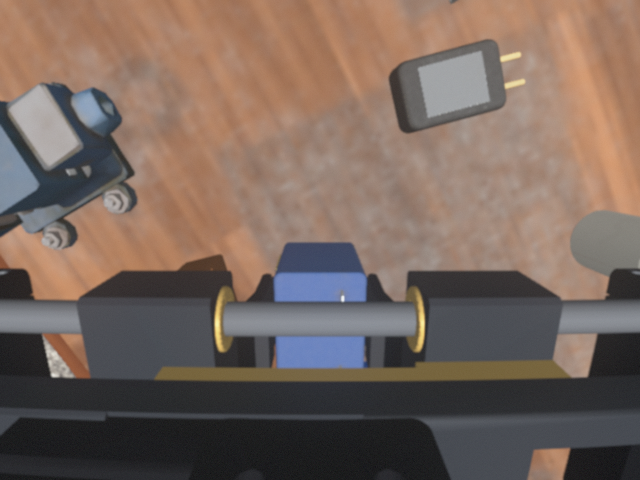

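View pics/scene6.png

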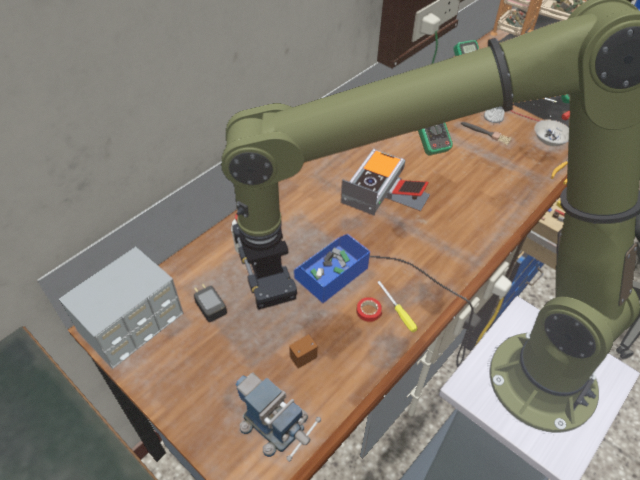

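Run:
```python
from h import *
d=pickle.load(open("wrist6.pkl","rb"))
crop(d,250,220,390,380,3.7,"w6c.png")
p=np.array([.5111,.2923,.1483]);R=Ro.from_rotvec([2.697,1.606,.005]).as_matrix()
# tool-frame camera pose
print("cam in tool",R.T@(-d["R"].T@d["t"]-p))
for ox in(-6,-4,-2,0,2):
  for oz in(23.2,):
    M=[(ox+sx*25,sy*17.5,oz-h) for h in(48,0) for sx,sy in((1,-1),(1,1))]
    print(ox,oz,np.round(proj(d,p+np.array(M)/1000@R.T),1).tolist())
```

```text
cam in tool [ 0.065673   -0.00064849 -0.15442283]
-6 23.2 [[273.7, 278.1], [367.8, 278.2], [285.2, 245.3], [355.5, 245.4]]
-4 23.2 [[273.5, 273.0], [368.0, 273.1], [285.1, 241.4], [355.6, 241.5]]
-2 23.2 [[273.3, 267.9], [368.2, 268.0], [285.0, 237.5], [355.7, 237.6]]
0 23.2 [[273.2, 262.7], [368.3, 262.8], [284.9, 233.6], [355.8, 233.6]]
2 23.2 [[273.0, 257.5], [368.5, 257.6], [284.8, 229.6], [355.9, 229.7]]
```

View pics/w6c.png

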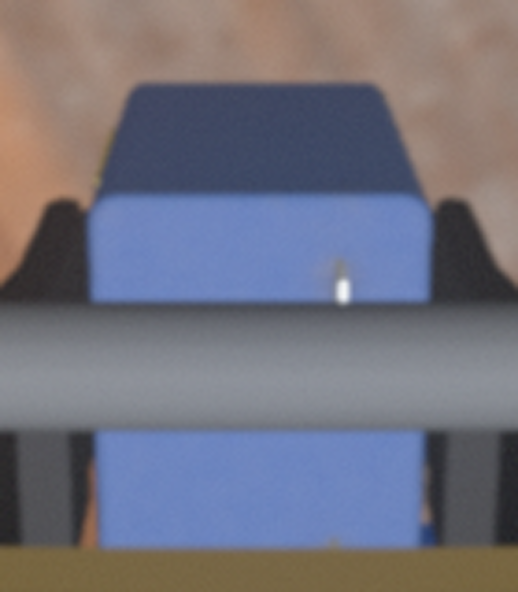

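Run:
```python
from h import *
d=pickle.load(open("wrist6.pkl","rb"))
for u,v in[(290,280),(310,285),(330,285),(300,295),(350,280),(310,350),(300,260),(330,255),(320,248),(320,232),(320,150)]: print(u,v,bydepth(d,u,v).round(4))
print(.1483-.0232+.048)
d=pickle.load(open("wrist4.pkl","rb"))
for u,v in[(260,120),(255,150),(270,160)]: print("standing",bydepth(d,u,v).round(4))
```

```text
290 280 [0.5099 0.3141 0.1739]
310 285 [0.5152 0.3085 0.173 ]
330 285 [0.5217 0.3047 0.1724]
300 295 [0.5103 0.3073 0.1743]
350 280 [0.5294 0.3035 0.1739]
310 350 [0.5023 0.285  0.1736]
300 260 [0.5138 0.3151 0.1576]
330 255 [0.5248 0.3091 0.1504]
320 248 [0.521  0.3109 0.1377]
320 232 [0.5109 0.2903 0.0008]
320 150 [0.5426 0.3491 0.0007]
0.17309999999999998
standing [0.515  0.3019 0.0481]
standing [0.5003 0.2877 0.0483]
standing [0.5049 0.2762 0.0482]
```

Emit:
step_arm --rows '[[[0, 0, -2], [-14, 12, -3], 28], [[0, 0, -3.3], [-29, 24, -3], 28], [[0, 0, -3.3], [-31, 22, -3], 28], [[0, 0, -3.3], [-32, 20, -2], 28], [[0, 0, -3.3], [-33, 18, -2], 28], [[0, 0, -3.3], [-34, 16, -2], 28], [[0, 0, -3.3], [-35, 14, -2], 28], [[0, 0, -3.3], [-35.5, 12, -2], 28], [[0, 0, -3.3], [-36, 10, -2], 28], [[0, 0, -3.3], [-36, 8, -2], 28]]'

```text
time: 7.52
position: [0.583, -0.0581, 0.1541]
tool_rot: [-2.086, -2.322, 0.02]
ft_force: [0.9, 0.6, -1.8]
grip_width: 0.402
```

```bash
python3 go.py .6182 -.1876 .160 13.9
```

```text
t 7.52 pos [ 0.583  -0.0581  0.1541] F [ 0.9  0.6 -1.8] g 0.402 jawnow 6.1 tilt [-0.023  0.004 -1.   ]
n 4 turn [-0.32 -0.11 -1.94] total tool shift mm [-132.5   21.1   -7.2]
[-33.1, 5.3, -1.8] [-33.3, 4.1, -1.7] [-33.4, 3.0, -1.6] [-33.5, 1.9, -1.5]
```

Emit:
step_arm --rows '[[[-0.3, -0.1, -1.9], [-30, 5, -2], 28], [[-0.3, -0.1, -1.9], [-30, 4, -2], 28], [[-0.3, -0.1, -1.9], [-30, 3, -2], 28], [[-0.3, 0, -1.5], [-22, 2, -1], 28], [[0, 0, 0], [-8, 0, 0], 28], [[0, 0, 0], [0, 0, 0], 28]]'

```text
time: 8.02
position: [0.6109, -0.1939, 0.1486]
tool_rot: [-1.949, -2.444, 0.014]
ft_force: [-0.2, 0.4, -1.1]
grip_width: 0.4
```

```bash
python3 go.py .6182 -.1876 .12 13.9
```

```text
t 8.02 pos [ 0.6109 -0.1939  0.1486] F [-0.2  0.4 -1.1] g 0.4 jawnow 12.8 tilt [-0.018  0.002 -1.   ]
n 1 turn [-0.95 -0.36 -1.05] total tool shift mm [ 4.4  9.  28.4]
[4.4, 9.0, 28.4]
```

Emit:
step_arm --rows '[[[-0.9, -0.4, -1], [4.5, 9, 8], 28], [[-0.3, 0, -0.3], [0, 0, 10], 28], [[0, 0, 0], [0, 0, 10], 28], [[0, 0, 0], [0, 0, 0], 28]]'

```text
time: 8.35
position: [0.616, -0.1819, 0.1152]
tool_rot: [-1.926, -2.476, -0.005]
ft_force: [-0.6, -0.3, -1.5]
grip_width: 0.4
```

```bash
python3 go.py .6182 -.1876 .078 13.9
```

```text
t 8.35 pos [ 0.616  -0.1819  0.1152] F [-0.6 -0.3 -1.5] g 0.4 jawnow 14.3 tilt [-0.002  0.005 -1.   ]
n 1 turn [-0.03 -0.32  0.36] total tool shift mm [-6.3  0.8 37.1]
[-6.3, 0.8, 37.1]
```

Emit:
step_arm --rows '[[[0, -0.3, 0.3], [-6, 1, 8], 28], [[0, 0, 0], [0, 0, 8], 28], [[0, 0, 0], [0, 0, 6], 28], [[0, 0, 0], [0, 0, 0], 28], [[0, 0, 0], [0, 0, 0], 28]]'

```text
time: 8.77
position: [0.6175, -0.1845, 0.0899]
tool_rot: [-1.929, -2.475, 0.002]
ft_force: [1.1, -0.2, -0.8]
grip_width: 0.4
```

```bash
python3 go.py .6182 -.1876 .078 13.9;  python3 - <<'E'
from h import *
from bench import optics
for n in("wrist","scene"):
    d=optics.get_image(n); pickle.dump(d,open(n+"7.pkl","wb")); cv2.imwrite("pics/%s7.png"%n,d["frame"][:,:,::-1])
    if n=="scene": crop(d,320,120,440,220,6,"scam7.png")
E
```

```text
t 8.77 pos [ 0.6175 -0.1845  0.0899] F [ 1.1 -0.2 -0.8] g 0.4 jawnow 14.1 tilt [-0.004  0.001 -1.   ]
n 1 turn [-0.19 -0.1   0.23] total tool shift mm [-3.2 -0.  11.8]
[-3.2, -0.0, 11.8]
```

View pics/wrist7.png

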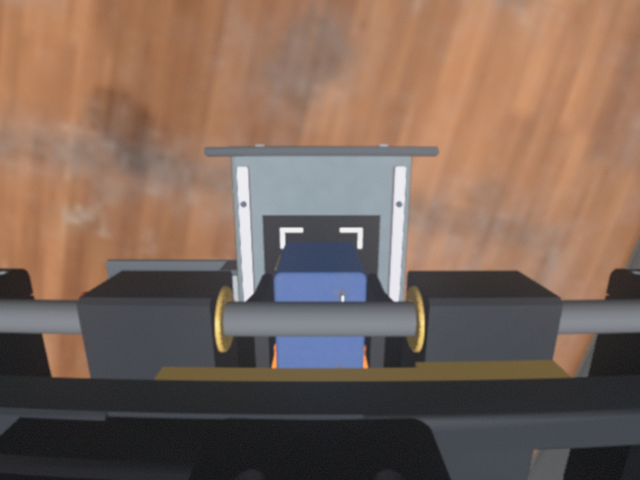

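View pics/scam7.png

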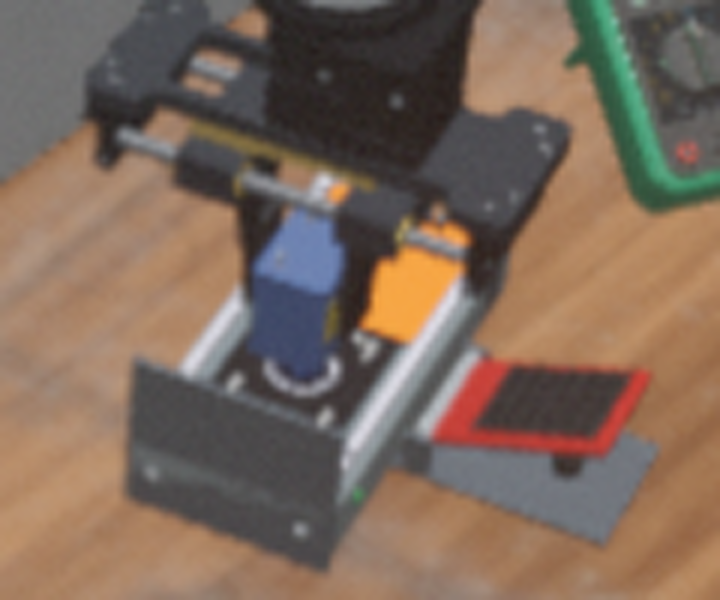

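Run:
```python
from h import *
d=pickle.load(open("wrist7.pkl","rb"));crop(d,250,200,390,300,5,"w7c.png")
A,B=onz(d,279.5,228,.04),onz(d,362.5,228,.04);print(A,B,np.linalg.norm(B-A),np.degrees(np.arctan2(*(B-A)[1::-1])))
m=(A+B)/2; a=np.radians(13.9);print("window est",m-.031*np.array([-np.sin(a),np.cos(a),0]))
for u,v in[(300,285),(330,285),(350,282)]: print(bydepth(d,u,v).round(4))
zb=bydepth(d,310,285)[2]-.048
C,D=onz(d,286.5,243,zb),onz(d,352.5,243,zb);C2=(C+D)/2;print(zb,"pack ctr(bottom)",C2-.025*np.array([-np.sin(a),np.cos(a),0]))
for u,v in[(250,180),(370,190),(275,225)]: print("housing",bydepth(d,u,v).round(4))
```

```text
[ 0.58851843 -0.1679962   0.04      ] [ 0.63404416 -0.15646197  0.04      ] 0.046964145874775855 14.217086927624374
window est [ 0.61872836 -0.1923213   0.04      ]
[ 0.605  -0.17    0.1146]
[ 0.6159 -0.1673  0.1145]
[ 0.6228 -0.1642  0.1148]
0.0671438228917534 pack ctr(bottom) [ 0.61698731 -0.18849374  0.06714382]
housing [ 0.5668 -0.1457  0.0396]
housing [ 0.6321 -0.1347  0.0409]
housing [ 0.5857 -0.1668  0.0406]
```

View pics/w7c.png

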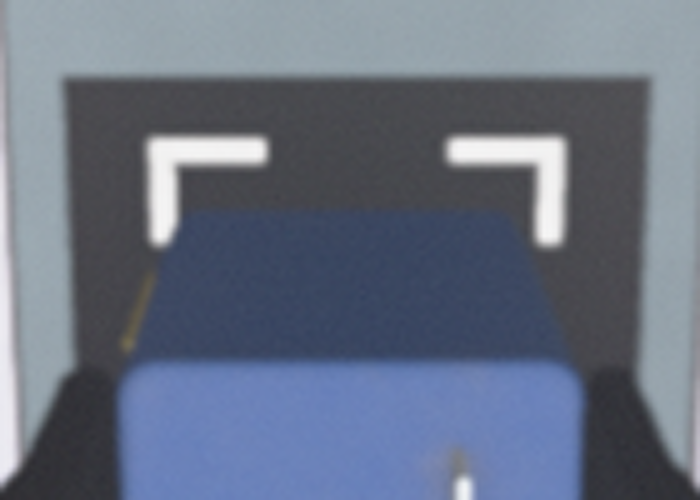

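Emit:
step_arm --rows '[[[-0.2, 0, 0.2], [-3.5, 0.5, 4], 28], [[0, 0, 0], [0, 0, 4], 28], [[0, 0, 0], [0, 0, 3], 28], [[0, 0, 0], [0, 0, 0], 28], [[0, 0, 0], [0, 0, 0], 28]]'

```text
time: 9.28
position: [0.62, -0.1892, 0.0796]
tool_rot: [1.936, 2.471, 0.004]
ft_force: [0.2, 0.9, -0.7]
grip_width: 0.399
```

```bash
python3 go.py .618 -.188 .078 13.9
```

```text
t 9.28 pos [ 0.62   -0.1892  0.0796] F [ 0.2  0.9 -0.7] g 0.399 jawnow 13.8 tilt [ 0.003  0.    -1.   ]
n 1 turn [ 0.18  0.02 -0.07] total tool shift mm [ 1.6 -1.7  1.6]
[1.6, -1.7, 1.6]
```

Emit:
step_arm --rows '[[[0.1, 0, 0], [1.5, -1.5, 1.5], 28], [[0, 0, 0], [0, 0, 0], 28]]'

```text
time: 9.45
position: [0.6181, -0.1881, 0.078]
tool_rot: [1.937, 2.472, 0.001]
ft_force: [0.2, 0.0, -1.7]
grip_width: 0.397
```

```bash
python3 go.py .618 -.188 .078 13.9
```

```text
t 9.45 pos [ 0.6181 -0.1881  0.078 ] F [ 0.2  0.  -1.7] g 0.397 jawnow 13.8 tilt [ 0.001  0.    -1.   ]
n 1 turn [ 0.07  0.02 -0.08] total tool shift mm [ 0.1 -0.   0. ]
[0.1, -0.0, 0.0]
```

```bash
python3 - <<'E'
from h import *
from bench import optics,status
for n in("top","scene","wrist"):
    d=optics.get_image(n); pickle.dump(d,open(n+"8.pkl","wb")); cv2.imwrite("pics/%s8.png"%n,d["frame"][:,:,::-1])
crop(d,250,200,390,300,5,"w8c.png")
st=status.get_state();print(st["position"],np.abs(st["qd"]).max())
for u,v in[(300,285),(330,285),(350,282)]: print(bydepth(d,u,v).round(4))
E
python3 go.py .618 -.188 .078 13.9
```

```text
[ 0.61857606 -0.18836523  0.07844852] 0.0010389814067842435
[ 0.606  -0.1737  0.1034]
[ 0.6169 -0.1711  0.103 ]
[ 0.6239 -0.1682  0.1029]
t 9.6 pos [ 0.6186 -0.1884  0.0784] F [ 0.6  0.3 -2.2] g 0.4 jawnow 13.8 tilt [ 0.002 -0.    -1.   ]
n 1 turn [ 0.12  0.05 -0.08] total tool shift mm [ 0.5 -0.5  0.4]
[0.5, -0.5, 0.4]
```

View pics/w8c.png

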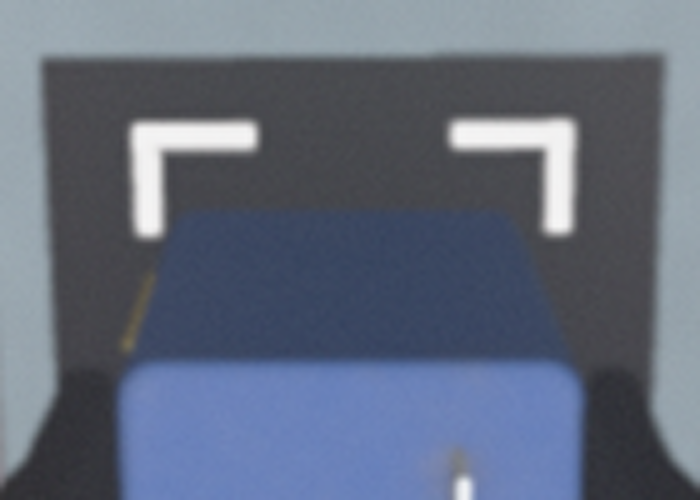

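View pics/top8.png

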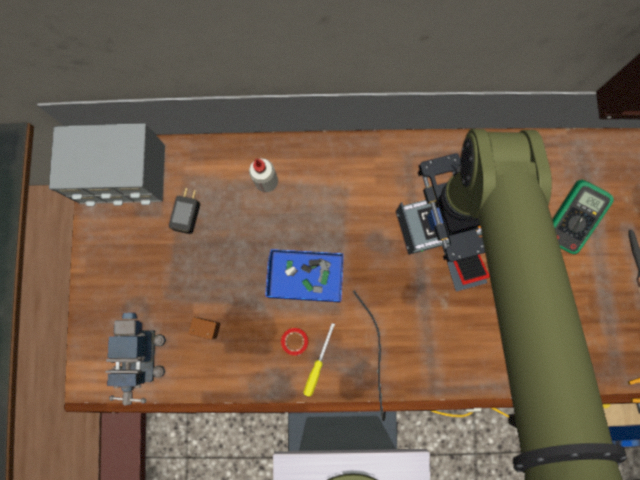

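View pics/scene8.png

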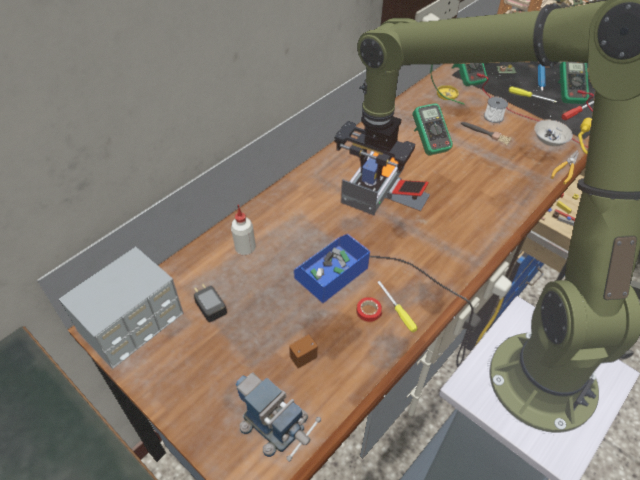

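Run:
```python
from h import *
d=pickle.load(open("wrist8.pkl","rb"));g=lambda u,v:((u+.5)/5-.5+250,(v+.5)/5-.5+200)
a=np.radians(13.9);Y=np.array([-np.sin(a),np.cos(a),0]);X=np.array([np.cos(a),np.sin(a),0])
w=(onz(d,*g(129,121),.04)+onz(d,*g(577,119),.04))/2-.031*Y
zb=.1031-.048
p1=(onz(d,*g(172,210),zb)+onz(d,*g(525,210),zb))/2-.025*Y
p2=(onz(d,*g(118,360),zb+.048)+onz(d,*g(583,360),zb+.048))/2-.025*Y
for p in(p1,p2): print(w.round(4),p.round(4),"err x,y mm",(p-w)@X*1000,(p-w)@Y*1000)
```

```text
[ 0.6185 -0.1917  0.04  ] [ 0.618  -0.1918  0.0551] err x,y mm -0.5174301093766897 -0.06703531449217821
[ 0.6185 -0.1917  0.04  ] [ 0.6179 -0.1912  0.1031] err x,y mm -0.4766227220300312 0.6050549899755246
```

Centred within about 1 mm and 15 mm above the glass, so I'm handing in.

```bash
python3 -c "
from bench import order,status
print(order.close_job()); s=status.get_state(); print(s['time'],s['position'],s['grip_width'])"
```

```text
the job is handed in; nothing more can be done
None
the job is handed in; nothing more can be done
```

The job is done and handed in after about 9.6 s of the 50 s allowed; `close_job()` gives no verdict.

- **Pedal:** I pressed it with closed fingers until the force rose to 32 N at the stop. The picture then showed the shutter fully off the window, and after release it stayed open and the pedal was back up.
- **Pack:** I picked up the blue and yellow pack, not the brown look-alike. I carried it over the bin and the light shield with its underside at about 130 mm near the shield, whose top is at 85 mm.
- **Final hover:** The last wrist picture and depth put the underside about 15 mm above the glass. The pack sits about 0.5 mm off centre across and at most 0.6 mm along, with its yaw within about 0.1° and upright. The gripper still holds it, at an opening of 0.40 (about 35 mm).
- **Bystanders:** In the last scene and top pictures the bin, tape roll, bottle, adapter and brown block look unmoved.

**Checks that disagreed:**
- My first station fit used the closed shutter as its reference and was off by several millimetres along y. I corrected the pedal point before pressing, and took the window position afterwards from the white marks.
- The arm rose about 5 mm while the fingers closed, so I gripped the pack slightly higher than planned. The depth reading confirmed where it sat in the grip.

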